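# Put the solder bench things into their own holders

### The arm

A 6-joint arm with a two-finger parallel gripper is mounted at the origin on a cart in front of the work surface, level with it; the furniture and walls round the work are solid. World frame = base frame: x ahead of the robot, y to its left, z up, the work surface at z = 0. Lengths are in mm, angles in degrees, forces in N, time in s.
With the tool pointing down it reaches from about 350 to 875 mm from the base axis. Payload 4.2 kg.
Tool frame: the origin (TCP) lies on the centre line of the jaws, within the pads' length; the fingertips stand 25 mm ahead of it and the grasp point (between the pads) lies 6 mm ahead of it (manip.tip_reach is the distance from the TCP to the fingertips, in mm); z points along the fingers, y is the line along which they close (so a half turn about z gives the same grasp; the last joint's range is limited). The gripper opens to 87 mm and grips with 3 to 60 N. Pads are 19 mm wide; open, the fingers measure 117 mm over their backs; the gripper's body (75 mm by 190 mm) begins 51 mm behind the grasp point.
Start: joints at [-56.975, 22.042, 0.453, 0, -68.411, -14.817], TCP at [195.314, -593.677, 247.55] pointing down, gripper open.
Joint ranges: [-179.83, 179.83], [-69.29, 118.12], [-61.27, 80.66], [-181.25, 117.63], [-171.15, -9.14], [-177.46, 177.46]. Speed limits (degrees/s): [159.86, 159.86, 180, 180, 180, 180].

### API

Orientations are given as [roll, pitch, yaw] about the fixed x, y, z axes, in that order (R = Rz(yaw) Ry(pitch) Rx(roll)).
In Python, from plant import manip gives the robot as it stands.
- The arm moves only by the shell command python3 -m pendant 'ROWS'. ROWS is JSON, a list of rows, each an object of numbers: "dx", "dy", "dz": the shift along the tool's x, y, z in m; "yaw": the turn about the tool's z in rad; "grip": the finger opening in m, from 0 to 0.087. A call has exactly 5 rows; each row is the pose to reach, as a shift and turn from the pose commanded when the call began, along the tool's axes at that moment; what a row does not reach only later rows make up. A row lasts 1/8 s, in which the tool goes at most 62.5 mm and 10.7 degrees, less where a joint would pass 70% of its speed; a pose out of reach is approached as far as the arm can. A call with a gripper value outside its range is refused whole. The fingers move at their own pace and stop on an object; the grip force is fixed at half the most. Time passes only in rows, so rows that repeat a pose let the fingers close, or fill a call up. It gives the time, the measured TCP pose, the force, the opening and the grip force at its end, in the units of the state.
- manip.get_state(): the state, without advancing time (a new reading comes with each control period).
- manip.get_image(name): name is "side" or "top"; returns a dict with "image" (420x560x3 uint8, red, green, blue), "depth" (420x560 float32, mm along the optical axis (not along the pixel's ray), 0 where there is no reading), "K" (3x3 intrinsics, pixels), "distortion" ([k1, k2, p1, p2, k3] as OpenCV has them; the pictures are not rectified), "R" (3x3) and "t" (3): a world point X has camera coordinates R X + t. Camera axes: x right, y down, z forward; pixel columns grow to the right and rows downward; lengths in mm; the calibration is good to about 2 mm. A picture is of the moment at which its call begins.
- manip.sign_off(): hands the job in; it is judged then, once.
The state is a dict: "time_s": time; "joint_pos": joint angles; "qd": joint speeds; "tau": joint torques, N m; "tcp_pos": TCP position; "orientation": TCP orientation; "ft_force": force on the tool from outside, world axes, zero at the start; "wrist_torque": the same for the moment, N m; "gripper_width": finger opening in mm; "gripper_force": force on a finger pad.
Only numpy, scipy, OpenCV 4.12 (cv2) and the standard library are available. Lean on these libraries where they do the work, as an engineer would, in place of code of your own. Each camera call takes 0.05 s, during which the arm holds its last target. There are 200 camera calls.

### The job

Tidy the solder table by putting each of the four loose things into its own holder: the white bottle standing in the round black dish, the black oil tin standing in the red drip tray, the dapping punch standing in the hole of the wooden stand, and the dark steel vee block standing upright (groove up) on the green pad, centred and squared up inside the white outline. Do not tip any of them over on the way, leave the white flux pot and the tape roll where they are, and let go of everything at the end.

Things in the scene. Friction and masses are not known exactly. Their poses are not given: they have to be found in the camera images.
- flux_bottle: small white bottle with a white screw cap, 36 mm diameter up to 60 mm, cap 27 mm diameter, 77 mm tall over all, about 60 g, loose, standing. Origin: centre of its underside, z up the bottle. (Note for all carrying: the fixed black hearth behind the row is 185 mm high, things on it reach 260 mm; front edge at x = 0.61 m, right end at y = -0.15 m; carry in front of it)
- oil_tin: flat black oil tin with a red label and a red spout, about 130 g, loose, standing. Body 28 mm (its x) by 52 mm (its y) and 72 mm tall; spout on top in the middle, up to 110 mm, at most 20 mm wide. Grasp the flat sides, 28 mm apart across x, close to their top, about 60 mm up, so that the spout stays clear of the palm. Origin: centre of its underside.
- vee_block: dark grey steel vee block, 40 mm (its x) by 42 mm (its y) and 50 mm tall, with a V groove along y in its top, about 0.55 kg, loose; grasp two opposite sides at about 35 mm height. Origin: centre of its underside, x and y parallel to its sides
- punch: dark grey steel dapping punch standing on its round foot, 60 mm tall, foot and ball head both about 16 mm in diameter with a narrower neck at about 42 mm height, about 55 g, loose. Origin: centre of the foot's underside, z up the punch
- round_dish: holder for the bottle: round black dish with a low rim, 64 mm outer and 56 mm inner diameter, inner floor 5 mm and rim 14 mm above the table, fixed to it. Origin: centre of its underside
- drip_tray: holder for the oil tin: rectangular red drip tray, outside 52 mm (its x) by 76 mm (its y), inside 46 x 70 mm, inner floor 3 mm and rim 14 mm above the table, fixed to it. The tin stands in it with its long side along the tray's long side. Origin: centre of its underside
- block_pad: holder for the vee block: flat green square pad, 66 x 66 mm and 8 mm thick, with a white square outline 62 mm outside and 58 mm inside on top, fixed to the table. Origin: centre of its underside, x and y parallel to its sides
- punch_stand: holder for the punch: square wooden block, 60 x 60 mm and 16 mm tall, with one round hole of 37 mm diameter in its middle; the floor of the hole is 6 mm above the table; fixed to it. Origin: centre of its underside, under the hole
- flux_pot: bystander: small white round pot, 68 mm diameter, 28 mm tall, loose; leave it where it is. Origin: centre of its underside
- tape_roll: bystander: small roll of cream paper tape lying flat, 42 mm diameter, 19 mm tall, loose; leave it where it is. Origin: centre of its underside

How it is judged (in metres and radians):
At the end, for the whole second after the job is handed in: Bottle, tin and punch stand upright (0.15 rad) on the floors of dish, tray and stand hole, within 14, 17 and 15 mm of their centres; the vee block lies on the green pad, within 14 mm of its centre and 0.2 rad of square; heights within 3 mm; all at rest (horizontal distance between flux_bottle and round_dish below 0.014 m and z of flux_bottle in the frame of round_dish between 0.002 and 0.008 m and angle between each of flux_bottle, oil_tin, punch, vee_block's own z axis and vertical below 0.15 rad and linear speed of each of flux_bottle, oil_tin, punch, vee_block below 0.02 m/s and angular speed of each of flux_bottle, oil_tin, punch, vee_block below 0.2 rad/s and horizontal distance between oil_tin and drip_tray below 0.017 m and z of oil_tin in the frame of drip_tray between 0 and 0.006 m and horizontal distance between punch and punch_stand below 0.015 m and z of punch in the frame of punch_stand between 0.003 and 0.009 m and horizontal distance between vee_block and block_pad below 0.014 m and z of vee_block in the frame of block_pad between 0.005 and 0.011 m and (angle between the x axis of vee_block and the x axis of block_pad, either way round below 0.2 rad or angle between the x axis of vee_block and the y axis of block_pad, either way round below 0.2 rad)); the robot touches nothing.
It fails at once if the white bottle, the oil tin, the punch or the vee block is tipped over (angle between any of flux_bottle, oil_tin, punch, vee_block's own z axis and vertical above 0.7 rad).
It fails at once if the flux pot or the tape roll is shifted by more than 30 mm (distance of any of flux_pot, tape_roll from where it was at the start of the episode above 0.03 m).
It also fails if it takes over 128 s, if anything falls off the work surface, if the arm or the gripper's body presses on something with over 40 N, if the wrist force passes 120 N, or if a joint passes its speed limit or range.

## Working session

There is one attempt and no reset: what is moved stays moved. The work goes in short steps, Python scripts to look and compute and a shell command to move; the robot and the scene stay as the last step left them, time stands still between calls to the robot, and variables do not carry over. Pictures are saved under pics/ and viewed, at most 14 in all, crops included, and the job is handed in when it is done.

```bash
ls; mkdir -p pics; python3 - <<'E'
from plant import manip
import cv2,numpy as np
for n in("side","top"):
    d=manip.get_image(n); cv2.imwrite(f"pics/{n}0.png",d["image"][:,:,::-1]); np.savez(f"{n}0.npz",**{k:np.array(v) for k,v in d.items()})
    R=np.array(d["R"]);print(n,np.array(d["K"]).round(1).tolist(),d["distortion"],(-R.T@np.array(d["t"])).round(0),R.round(2).tolist(),(d["depth"]>0).mean())
print(manip.get_state())
E
```

```text
pics
side [[465.8, 0.0, 272.9], [0.0, 465.8, 210.0], [0.0, 0.0, 1.0]] [-0.13144637  0.          0.          0.          0.        ] [  459. -1094.   808.] [[1.0, -0.09, -0.02], [-0.07, -0.55, -0.83], [0.06, 0.83, -0.55]] 0.9853018707482993
top [[492.4, 0.0, 289.7], [0.0, 492.4, 212.5], [0.0, 0.0, 1.0]] [-0.04070232  0.          0.          0.          0.        ] [ 468.   19. 1343.] [[-0.01, -1.0, -0.01], [-1.0, 0.01, -0.04], [0.04, 0.01, -1.0]] 0.9960204081632653
{'time_s': 0.1, 'joint_pos': array([-5.69737102e+01,  2.20870797e+01,  3.86765292e-01, -2.39263539e-02,
       -6.84124064e+01, -1.48160837e+01]), 'qd': array([ 0.04150417, -0.09519182,  0.16826989,  0.05919418, -0.01373335,
        0.02992584]), 'tau': array([-4.06751878e-04, -3.91688490e+01,  1.87936270e+01,  4.23195809e+00,
        1.34389472e-02, -8.06993648e-05]), 'tcp_pos': array([ 195.16465851, -593.22319727,  246.55916671]), 'orientation': array([ 1.79885341e+02, -7.33349903e-03, -1.61798612e+02]), 'ft_force': array([-0.01646584, -0.49302672,  0.96981505]), 'wrist_torque': array([0.04938822, 0.02940773, 0.01517393]), 'gripper_force': 0.0, 'gripper_width': 86.68165379082743}
```

View pics/side0.png

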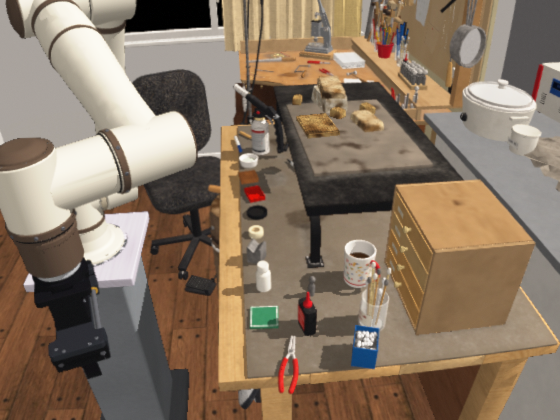

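View pics/top0.png

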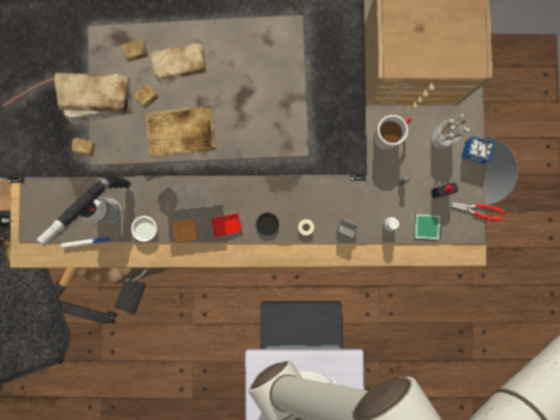

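Side view: bottle (263,276), pad (264,317), tin (307,315), punch (311,287), block (256,247), tape (257,232), dish (257,212), tray (255,194), stand (248,178), pot (249,160). Top view: pad (428,227), bottle (391,224), block (347,230), tape (306,227), dish (267,224), tray (228,225), stand (185,230), pot (145,229), tin (445,190), punch (403,181).

```bash
cat > h.py <<'E'
import cv2,numpy as np
from plant import manip
def grab(n,tag):
    d={k:np.array(v) for k,v in manip.get_image(n).items()}; np.savez(f"{n}{tag}.npz",**d); return d
def load(n,tag): return dict(np.load(f"{n}{tag}.npz"))
def cloud(d):
    "world point (mm) for each pixel, from depth"
    h,w=d["depth"].shape
    uv=np.stack(np.meshgrid(np.arange(w),np.arange(h)),-1).reshape(-1,1,2).astype(float)
    n=cv2.undistortPoints(uv,d["K"],d["distortion"]).reshape(-1,2)
    z=d["depth"].reshape(-1,1).astype(float)
    P=(np.hstack([n*z,z])-d["t"].ravel())@d["R"]
    P[z[:,0]<=0]=np.nan
    return P.reshape(h,w,3)
def ray(d,uv):
    n=cv2.undistortPoints(np.array(uv,float).reshape(1,1,2),d["K"],d["distortion"]).ravel()
    return -d["R"].T@d["t"].ravel(), d["R"].T@np.array([n[0],n[1],1])
def onz(d,uv,z):
    c,r=ray(d,uv); return c+r*(z-c[2])/r[2]
def tri(d1,u1,d2,u2):
    c1,r1=ray(d1,u1);c2,r2=ray(d2,u2)
    s=np.linalg.lstsq(np.stack([r1,-r2],1),c2-c1,rcond=None)[0]
    a,b=c1+s[0]*r1,c2+s[1]*r2; return (a+b)/2,np.linalg.norm(a-b)
def crop(d,x0,y0,x1,y1,s,f):
    cv2.imwrite(f,cv2.resize(d["image"][y0:y1,x0:x1,::-1],None,fx=s,fy=s,interpolation=cv2.INTER_CUBIC))
E
python3 - <<'E'
from h import *
top=dict(pad=(428,227),bottle=(391,224),block=(347,230),tape=(306,227),dish=(267,224),tray=(228,225),stand=(185,230),pot=(145,229),tin=(445,190),punch=(403,181))
side=dict(pad=(264,317),bottle=(263,276),block=(256,247),tape=(257,232),dish=(257,212),tray=(255,194),stand=(248,178),pot=(249,160),tin=(307,315),punch=(311,287))
T=load("top",0);S=load("side",0);CT=cloud(T);CS=cloud(S)
for n in top:
    p=onz(T,top[n],15)
    for nm,C in(("T",CT),("S",CS)):
        m=(np.hypot(*(C[...,:2]-p[:2]).transpose(2,0,1))<60)
        z=C[m][:,2]; base=np.nanmedian(z[z<12]) if (z<12).any() else 0
        m2=m&(C[...,2]>base+4.5)&(np.hypot(*(C[...,:2]-p[:2]).transpose(2,0,1))<48)
        q=C[m2]
        if len(q)<3: print(n,nm,"none",base);continue
        (c,wh,a)=cv2.minAreaRect(q[:,:2].astype(np.float32))
        print(n,nm,p[:2].round(),"base %.1f zmax %.1f p90 %.1f N%d"%(base,q[:,2].max(),np.percentile(q[:,2],90),len(q)),"med",np.median(q[:,:2],0).round(1),"rect",np.round(c,1),np.round(wh,1),round(a,1))
crop(T,340,165,480,250,5.5,"pics/tA.png");crop(T,120,195,330,255,3.8,"pics/tB.png")
crop(S,225,220,345,345,4.8,"pics/sA.png");crop(S,215,130,305,255,4.8,"pics/sB.png")
E
```

```text
pad T [ 483. -335.] base 1.2 zmax 15.6 p90 11.0 N433 med [ 486.  -334.5] rect [ 487.9 -336. ] [69.1 80.2] 82.9
pad S [ 483. -335.] base 2.3 zmax 12.9 p90 10.3 N498 med [ 486.2 -336.8] rect [ 485.  -336.3] [67.4 62.7] 84.6
bottle T [ 492. -236.] base -1.1 zmax 81.6 p90 77.9 N233 med [ 491.  -223.8] rect [ 493.3 -234.4] [79.2 87.2] 22.0
bottle S [ 492. -236.] base 1.2 zmax 82.6 p90 78.6 N383 med [ 490.3 -242.3] rect [ 481.2 -233.3] [32.4 52.2] 82.6
block T [ 477. -117.] base -1.6 zmax 55.1 p90 50.5 N327 med [ 481.7 -112.4] rect [ 484.9 -117.7] [72.2 92.9] 3.1
block S [ 477. -117.] base 1.4 zmax 54.4 p90 51.5 N382 med [ 478.8 -127.3] rect [ 474.8 -117.1] [59.7 62. ] 85.2
tape T [485.  -7.] base -1.1 zmax 24.4 p90 20.8 N198 med [485.3  -7. ] rect [490.9  -8.3] [84.1 81.5] 89.8
tape S [485.  -7.] base 1.6 zmax 24.7 p90 22.6 N161 med [484.5 -12.1] rect [489.1  -5.6] [56.  47.3] 10.9
dish T [494.  98.] base 0.4 zmax 20.8 p90 15.1 N301 med [496.7  98.8] rect [497.8  97.1] [85.3 71.8] 69.2
dish S [494.  98.] base 3.3 zmax 19.5 p90 16.5 N185 med [494.8 100.6] rect [492.8  97.1] [61.4 65. ] 10.
[... 388 characters left out ...]
.9] rect [479.8 321.7] [68.4 65.5] 10.7
pot T [482. 430.] base -1.0 zmax 33.5 p90 27.2 N546 med [484.6 431.8] rect [486.3 429.6] [91.5 73.6] 89.3
pot S [482. 430.] base -0.3 zmax 31.8 p90 27.8 N213 med [481.9 430.3] rect [481.8 428.6] [72.  65.7] 79.4
tin T [ 583. -383.] base -0.7 zmax 110.3 p90 78.1 N311 med [ 578.1 -366.9] rect [ 586.8 -387.2] [88. 78.] 71.7
tin S [ 583. -383.] base 1.1 zmax 113.3 p90 79.9 N619 med [ 577.1 -391. ] rect [ 574.4 -379.2] [89.5 56.6] 55.0
punch T [ 608. -270.] base -0.9 zmax 62.6 p90 58.1 N95 med [ 606.4 -264.9] rect [ 613.9 -267.5] [86.  78.6] 80.2
punch S [ 608. -270.] base 1.2 zmax 64.2 p90 58.7 N117 med [ 605.2 -275.4] rect [ 610.5 -280.7] [18.4 36.5] 23.0
```

View pics/tA.png

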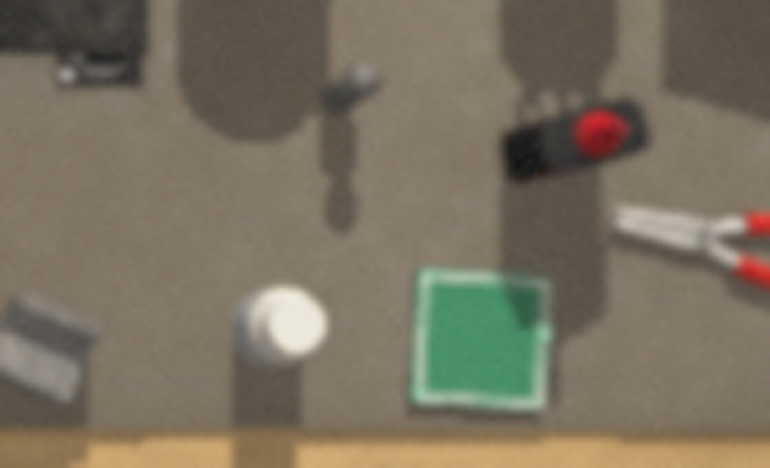

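View pics/sA.png

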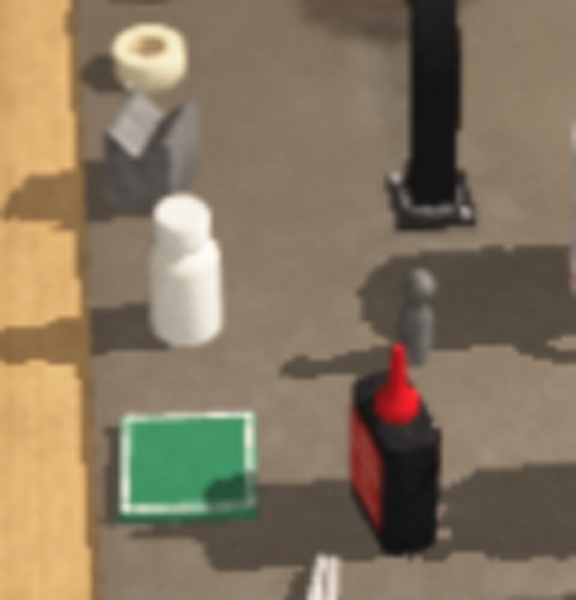

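View pics/tB.png

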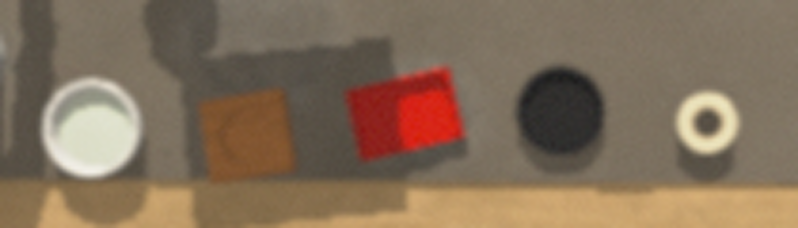

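View pics/sB.png

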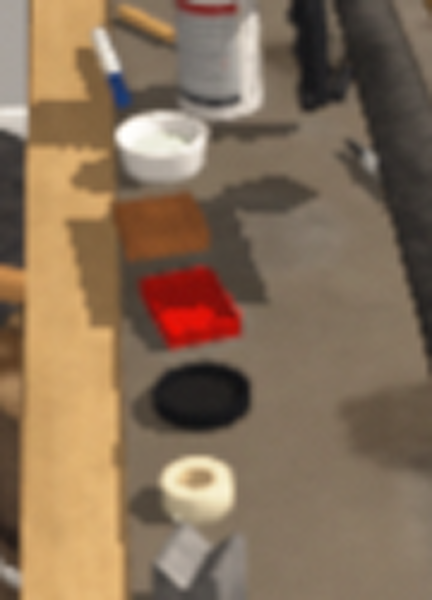

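```bash
cat > m.py <<'E'
from h import *
T=load("top",0);S=load("side",0)
pt=lambda x,y:((x+.5)/5.5-.5+340,(y+.5)/5.5-.5+165)
pb=lambda x,y:((x+.5)/3.8-.5+120,(y+.5)/3.8-.5+195)
sa=lambda x,y:((x+.5)/4.8-.5+225,(y+.5)/4.8-.5+220)
sb=lambda x,y:((x+.5)/4.8-.5+215,(y+.5)/4.8-.5+130)
def two(n,a,b):
    p,e=tri(T,a,S,b);print(n,p.round(1),"gap",e.round(1))
two("cap",pt(297,325),sa(182,213)); two("ball",pt(364,75),sa(421,281)); two("spouttip",pt(605,128),sa(397,350))
two("pot",pb(92,128),sb(163,131));two("tape",pb(708,122),sb(198,478));two("dish",pb(560,110),sb(203,392))
def quad(n,d,ps,z):
    q=np.array([onz(d,p,z)[:2] for p in ps]); e=np.roll(q,-1,0)-q
    print(n,q.mean(0).round(1),"len",np.hypot(*e.T).round(),"ang",np.degrees(np.arctan2(e[:,1],e[:,0])).round(1))
quad("padT",T,[pt(418,270),pt(550,277),pt(545,410),pt(412,405)],8)
quad("padS",S,[sa(120,414),sa(255,411),sa(256,514),sa(120,514)],8)
for i,(a,b) in enumerate([((418,270),(255,411)),((550,277),(256,514)),((545,410),(120,514)),((412,405),(120,414))]): two("pad%d"%i,pt(*a),sa(*b))
quad("standT",T,[pb(199,102),pb(286,89),pb(296,168),pb(210,181)],16)
quad("standS",S,[sb(113,200),sb(187,193),sb(210,243),sb(124,260)],16)
quad("trayT",T,[pb(346,92),pb(448,68),pb(465,138),pb(363,160)],14)
quad("trayS",S,[sb(139,279),sb(204,266),sb(242,318),sb(175,340)],14)
quad("blockT",T,[pt(18,293),pt(100,330),pt(72,403),pt(-5,363)],50)
for n,d in(("T",T),("S",S)):
    C=cloud(d)
    for o,c,lo,hi in(("block",(477,-117),42,58),("tin",(580,-380),66,78),("cap",(490,-228),70,85),("dish",(495,98),9,19),("tray",(492,205),9,19),("stand",(479,321),12,20),("pad",(485,-335),6,12)):
        m=(np.hypot(C[...,0]-c[0],C[...,1]-c[1])<48)&(C[...,2]>lo)&(C[...,2]<hi)
        q=C[m]; r=cv2.minAreaRect(q[:,:2].astype(np.float32))
        print(o,n,len(q),"zmed %.1f"%np.median(q[:,2]),"mean",q[:,:2].mean(0).round(1),[np.round(v,1).tolist() for v in r])
E
python3 m.py
```

```text
cap [ 492.1 -230.5   77.3] gap 0.9
ball [ 610.  -268.8   53.7] gap 2.5
spouttip [ 580.8 -368.1  103.9] gap 0.2
pot [484.5 428.   32. ] gap 1.8
tape [486.4  -6.6  20. ] gap 0.9
dish [495.4  98.5  11.5] gap 0.6
padT [ 484.9 -334.9] len [65. 66. 66. 67.] ang [-93.4 176.8  87.5  -3.4]
padS [ 485.6 -335. ] len [67. 68. 64. 66.] ang [ -4.5 -95.1 173.9  87.3]
pad0 [ 520.5 -304.3    8. ] gap 1.5
pad1 [ 515.7 -370.     6. ] gap 0.6
pad2 [ 450.9 -365.6    8.7] gap 0.8
pad3 [ 453.9 -300.     9. ] gap 1.1
standT [478.4 321. ] len [63. 57. 62. 57.] ang [ -81.8 -172.6   98.3    8.2]
standS [476.4 314.1] len [55. 77. 64. 89.] ang [   3.7  -80.7 -165.4   93.6]
trayT [492.4 208.5] len [75. 51. 74. 50.] ang [ -77.1 -166.4  101.9   14.1]
trayS [493.2 208.5] len [47. 75. 51. 85.] ang [  14.6  -73.5 -154.5  104.4]
blockT [ 482.3 -116.2] len [43. 37. 41. 35.] ang [-114.7  158.5   62.2  -18.7]
block T 161 zmed 47.4 mean [ 482.2 -115.1] [[482.0, -114.7], [41.2, 40.0], 65.8]
tin T 168 zmed 71.2 mean [ 579.8 -371.3] [[580.4, -372.5], [27.7, 50.8], 13.7]
cap T 92 zmed 76.3 mean [ 492.2 -229.8] [[492.2, -229.9]
[... 175 characters left out ...]
stand T 303 zmed 15.9 mean [477.8 322.4] [[477.5, 323.1], [59.9, 60.6], 9.2]
pad T 385 zmed 8.1 mean [ 484.5 -334.3] [[487.9, -336.0], [69.1, 80.2], 82.9]
block S 154 zmed 47.8 mean [ 479.3 -118.9] [[480.8, -115.9], [47.5, 41.2], 64.5]
tin S 190 zmed 72.2 mean [ 578.9 -381.7] [[579.6, -376.1], [28.5, 56.2], 14.4]
cap S 89 zmed 78.1 mean [ 491.2 -234.5] [[491.7, -231.7], [27.4, 24.8], 65.8]
dish S 144 zmed 12.7 mean [493.7  97.8] [[492.8, 97.1], [61.4, 65.0], 10.2]
tray S 103 zmed 13.6 mean [492.2 208.4] [[492.0, 209.0], [52.1, 84.5], 13.3]
stand S 124 zmed 16.1 mean [477.1 318.7] [[476.0, 320.7], [59.3, 65.4], 9.4]
pad S 547 zmed 8.5 mean [ 485.7 -337.2] [[484.9, -335.7], [67.5, 63.2], 84.7]
```

```bash
cat > go.py <<'E'
import sys,numpy as np
from plant import manip
s=manip.get_state();p=s["tcp_pos"];w=s["orientation"][2]
x,y,z,yw=map(float,sys.argv[1:5]);a=np.radians(w);d=np.array([x,y,z])-p
print("t%.1f tcp %s rpy %s grip %.1f F%.0f j6 %.0f"%(s["time_s"],p.round(1),s["orientation"].round(1),s["gripper_width"],s["gripper_force"],s["joint_pos"][5]))
print("dx %.4f dy %.4f dz %.4f yaw %.3f"%((d[0]*np.cos(a)+d[1]*np.sin(a))/1e3,(d[0]*np.sin(a)-d[1]*np.cos(a))/1e3,-d[2]/1e3,-np.radians((yw-w+180)%360-180)))
E
python3 go.py 609.5 -269 150 -161.8
```

```text
t0.1 tcp [ 195.2 -593.2  246.6] rpy [ 179.9   -0.  -161.8] grip 86.7 F0 j6 -15
dx -0.4949 dy 0.1786 dz 0.0966 yaw 0.000
```

```bash
python3 -m pendant '[{"dx":-0.04,"dy":0.014,"grip":0.06},{"dx":-0.09,"dy":0.032,"grip":0.06},{"dx":-0.145,"dy":0.052,"grip":0.06},{"dx":-0.2,"dy":0.072,"grip":0.06},{"dx":-0.25,"dy":0.09,"grip":0.06}]'
python3 -m pendant '[{"dx":-0.055,"dy":0.02,"dz":0.02,"grip":0.06},{"dx":-0.11,"dy":0.04,"dz":0.04,"grip":0.06},{"dx":-0.165,"dy":0.06,"dz":0.06,"grip":0.06},{"dx":-0.215,"dy":0.078,"dz":0.08,"grip":0.06},{"dx":-0.245,"dy":0.0885,"dz":0.095,"grip":0.06}]'
python3 -m pendant '[{"grip":0.06},{"grip":0.06},{"grip":0.06},{"grip":0.06},{"grip":0.06}]'
python3 go.py 609.5 -269 46 -161.8
```

```text
t0.1 tcp [ 195.2 -593.2  246.6] rpy [ 179.9   -0.  -161.8] grip 86.7 F0 j6 -15
dx -0.4949 dy 0.1786 dz 0.2006 yaw 0.000schema error: expected keys dx, dy, dz, yaw, grip
schema error: expected keys dx, dy, dz, yaw, grip
schema error: expected keys dx, dy, dz, yaw, grip
```

All keys are needed in each row.

```bash
python3 -m pendant '[{"dx":-0.04,"dy":0.014,"dz":0,"yaw":0,"grip":0.06},{"dx":-0.09,"dy":0.032,"dz":0,"yaw":0,"grip":0.06},{"dx":-0.145,"dy":0.052,"dz":0,"yaw":0,"grip":0.06},{"dx":-0.2,"dy":0.072,"dz":0,"yaw":0,"grip":0.06},{"dx":-0.25,"dy":0.09,"dz":0,"yaw":0,"grip":0.06}]'
python3 -m pendant '[{"dx":-0.055,"dy":0.02,"dz":0.02,"yaw":0,"grip":0.06},{"dx":-0.11,"dy":0.04,"dz":0.04,"yaw":0,"grip":0.06},{"dx":-0.165,"dy":0.06,"dz":0.06,"yaw":0,"grip":0.06},{"dx":-0.215,"dy":0.078,"dz":0.08,"yaw":0,"grip":0.06},{"dx":-0.245,"dy":0.0885,"dz":0.095,"yaw":0,"grip":0.06}]'
python3 -m pendant '[{"dx":0,"dy":0,"dz":0,"yaw":0,"grip":0.06},{"dx":0,"dy":0,"dz":0,"yaw":0,"grip":0.06},{"dx":0,"dy":0,"dz":0,"yaw":0,"grip":0.06},{"dx":0,"dy":0,"dz":0,"yaw":0,"grip":0.06},{"dx":0,"dy":0,"dz":0,"yaw":0,"grip":0.06}]'
python3 go.py 609.5 -269 46 -161.8
```

```text
time_s: 0.72
tcp_pos: [405.9, -428.5, 247.2]
orientation: [180.0, -0.0, -161.8]
ft_force: [1.1, -0.3, -0.3]
gripper_width: 60.1
gripper_force: 0.0
time_s: 1.35
tcp_pos: [611.0, -267.4, 150.8]
orientation: [179.9, -0.1, -161.7]
ft_force: [-0.3, -0.4, 0.8]
gripper_width: 59.9
gripper_force: 0.0
time_s: 1.98
tcp_pos: [609.4, -270.0, 153.1]
orientation: [-180.0, 0.0, -161.8]
ft_force: [-1.0, -0.0, -0.1]
gripper_width: 59.9
gripper_force: 0.0
t2.0 tcp [ 609.4 -270.   153.1] rpy [-180.     0.  -161.8] grip 59.9 F0 j6 -62
dx -0.0004 dy 0.0009 dz 0.1071 yaw -0.001
```

```bash
python3 -m pendant '[{"dx":0,"dy":0,"dz":0.03,"yaw":0,"grip":0.06},{"dx":0,"dy":0,"dz":0.06,"yaw":0,"grip":0.06},{"dx":0,"dy":0,"dz":0.085,"yaw":0,"grip":0.06},{"dx":0,"dy":0,"dz":0.1,"yaw":0,"grip":0.06},{"dx":0,"dy":0,"dz":0.106,"yaw":0,"grip":0.06}]'
python3 -m pendant '[{"dx":0,"dy":0,"dz":0,"yaw":0,"grip":0.045},{"dx":0,"dy":0,"dz":0,"yaw":0,"grip":0.035},{"dx":0,"dy":0,"dz":0,"yaw":0,"grip":0.025},{"dx":0,"dy":0,"dz":0,"yaw":0,"grip":0.018},{"dx":0,"dy":0,"dz":0,"yaw":0,"grip":0.012}]'
python3 -m pendant '[{"dx":0,"dy":0,"dz":0,"yaw":0,"grip":0.005},{"dx":0,"dy":0,"dz":0,"yaw":0,"grip":0},{"dx":0,"dy":0,"dz":0,"yaw":0,"grip":0},{"dx":0,"dy":0,"dz":0,"yaw":0,"grip":0},{"dx":0,"dy":0,"dz":0,"yaw":0,"grip":0}]'
python3 - <<'E'
from h import *
a=grab("top",1);b=grab("side",1)
A=cv2.resize(a["image"][130:260,340:480],None,fx=2.8,fy=2.8);B=cv2.resize(b["image"][200:330,240:380],None,fx=2.8,fy=2.8)
cv2.imwrite("pics/g1.png",np.hstack([A,B])[:,:,::-1])
E
```

```text
time_s: 2.6
tcp_pos: [609.5, -269.5, 45.9]
orientation: [180.0, -0.0, -161.8]
ft_force: [0.0, -0.4, -0.1]
gripper_width: 60.0
gripper_force: 0.0
time_s: 3.22
tcp_pos: [609.8, -269.5, 46.8]
orientation: [-180.0, 0.0, -161.8]
ft_force: [-0.0, 1.3, 0.2]
gripper_width: 18.2
gripper_force: 0.3
time_s: 3.85
tcp_pos: [609.8, -269.3, 46.7]
orientation: [180.0, -0.0, -161.8]
ft_force: [-0.5, 2.6, 3.5]
gripper_width: 15.0
gripper_force: 29.7
```

View pics/g1.png

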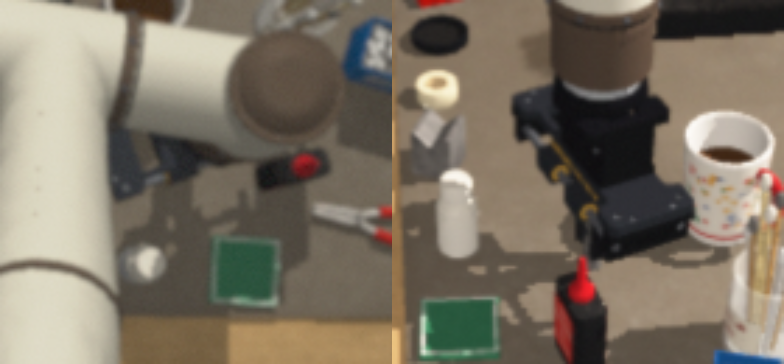

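The pictures show the jaws closed on the punch just behind the tin (side panel about (590,262)); width 15 mm at 29.7 N, so the punch is held.

```bash
python3 -m pendant '[{"dx":0,"dy":0,"dz":-0.02,"yaw":0,"grip":0},{"dx":0,"dy":0,"dz":-0.05,"yaw":0,"grip":0},{"dx":0,"dy":0,"dz":-0.09,"yaw":0,"grip":0},{"dx":0,"dy":0,"dz":-0.12,"yaw":0,"grip":0},{"dx":0,"dy":0,"dz":-0.14,"yaw":0,"grip":0}]'
python3 -m pendant '[{"dx":0.015,"dy":0.01,"dz":0,"yaw":-0.1,"grip":0},{"dx":0.04,"dy":0.03,"dz":0,"yaw":-0.25,"grip":0},{"dx":0.07,"dy":0.05,"dz":0,"yaw":-0.4,"grip":0},{"dx":0.095,"dy":0.068,"dz":0,"yaw":-0.55,"grip":0},{"dx":0.11,"dy":0.078,"dz":0,"yaw":-0.7,"grip":0}]'
python3 -m pendant '[{"dx":0,"dy":0,"dz":0,"yaw":-0.15,"grip":0},{"dx":0,"dy":0,"dz":0,"yaw":-0.3,"grip":0},{"dx":0,"dy":0,"dz":0,"yaw":-0.45,"grip":0},{"dx":0,"dy":0,"dz":0,"yaw":-0.553,"grip":0},{"dx":0,"dy":0,"dz":0,"yaw":-0.553,"grip":0}]'
python3 go.py 477.5 321.5 125 -90
```

```text
time_s: 4.58
tcp_pos: [610.2, -270.0, 187.7]
orientation: [-179.9, 0.1, -161.8]
ft_force: [0.5, -0.3, -1.1]
gripper_width: 14.7
gripper_force: 29.6
time_s: 5.2
tcp_pos: [479.4, -229.7, 186.1]
orientation: [180.0, -0.0, -121.4]
ft_force: [-0.1, 0.5, -0.3]
gripper_width: 15.2
gripper_force: 29.6
time_s: 5.82
tcp_pos: [480.8, -230.0, 186.1]
orientation: [180.0, -0.0, -90.1]
ft_force: [0.4, 1.7, -0.6]
gripper_width: 15.3
gripper_force: 29.6
t5.8 tcp [ 480.8 -230.   186.1] rpy [180.   -0.  -90.1] grip 15.3 F30 j6 8
dx -0.5515 dy 0.0041 dz 0.0611 yaw -0.002
```

```bash
python3 -m pendant '[{"dx":-0.02,"dy":0,"dz":0,"yaw":0,"grip":0},{"dx":-0.06,"dy":0,"dz":0,"yaw":0,"grip":0},{"dx":-0.105,"dy":0,"dz":0,"yaw":0,"grip":0},{"dx":-0.155,"dy":0,"dz":0,"yaw":0,"grip":0},{"dx":-0.205,"dy":0,"dz":0,"yaw":0,"grip":0}]'
python3 -m pendant '[{"dx":-0.05,"dy":0,"dz":0,"yaw":0,"grip":0},{"dx":-0.1,"dy":0,"dz":0,"yaw":0,"grip":0},{"dx":-0.15,"dy":0,"dz":0,"yaw":0,"grip":0},{"dx":-0.2,"dy":0,"dz":0,"yaw":0,"grip":0},{"dx":-0.245,"dy":0.002,"dz":0,"yaw":0,"grip":0}]'
python3 -m pendant '[{"dx":-0.04,"dy":0.001,"dz":0,"yaw":0,"grip":0},{"dx":-0.075,"dy":0.002,"dz":0.015,"yaw":0,"grip":0},{"dx":-0.1,"dy":0.002,"dz":0.035,"yaw":0,"grip":0},{"dx":-0.1015,"dy":0.002,"dz":0.055,"yaw":0,"grip":0},{"dx":-0.1015,"dy":0.002,"dz":0.061,"yaw":0,"grip":0}]'
python3 -m pendant '[{"dx":0,"dy":0,"dz":0,"yaw":0,"grip":0},{"dx":0,"dy":0,"dz":0,"yaw":0,"grip":0},{"dx":0,"dy":0,"dz":0,"yaw":0,"grip":0},{"dx":0,"dy":0,"dz":0,"yaw":0,"grip":0},{"dx":0,"dy":0,"dz":0,"yaw":0,"grip":0}]'
python3 go.py 477.5 321.5 53 -90
```

```text
time_s: 6.45
tcp_pos: [480.9, -23.4, 186.4]
orientation: [-180.0, -0.0, -90.1]
ft_force: [0.9, -0.4, -0.9]
gripper_width: 15.3
gripper_force: 29.6
time_s: 7.08
tcp_pos: [478.9, 222.0, 186.4]
orientation: [-180.0, 0.0, -90.1]
ft_force: [0.1, -0.5, -0.8]
gripper_width: 15.1
gripper_force: 29.6
time_s: 7.7
tcp_pos: [476.3, 321.4, 123.8]
orientation: [179.9, -0.1, -90.1]
ft_force: [-0.1, -0.5, 0.2]
gripper_width: 15.2
gripper_force: 29.6
time_s: 8.32
tcp_pos: [477.0, 321.8, 125.8]
orientation: [-180.0, 0.0, -90.0]
ft_force: [-0.0, -0.6, -2.0]
gripper_width: 15.4
gripper_force: 29.6
t8.3 tcp [477.  321.8 125.8] rpy [-180.    0.  -90.] grip 15.4 F30 j6 -50
dx 0.0003 dy -0.0005 dz 0.0728 yaw -0.000
```

```bash
python3 -m pendant '[{"dx":0,"dy":0,"dz":0.03,"yaw":0,"grip":0},{"dx":0,"dy":0,"dz":0.05,"yaw":0,"grip":0},{"dx":0,"dy":0,"dz":0.062,"yaw":0,"grip":0},{"dx":0,"dy":0,"dz":0.069,"yaw":0,"grip":0},{"dx":0,"dy":0,"dz":0.0725,"yaw":0,"grip":0}]'
python3 -m pendant '[{"dx":0,"dy":0,"dz":0,"yaw":0,"grip":0},{"dx":0,"dy":0,"dz":0,"yaw":0,"grip":0.016},{"dx":0,"dy":0,"dz":0,"yaw":0,"grip":0.02},{"dx":0,"dy":0,"dz":0,"yaw":0,"grip":0.03},{"dx":0,"dy":0,"dz":0,"yaw":0,"grip":0.045}]'
python3 -m pendant '[{"dx":0,"dy":0,"dz":-0.02,"yaw":0,"grip":0.05},{"dx":0,"dy":0,"dz":-0.05,"yaw":0,"grip":0.05},{"dx":0,"dy":0,"dz":-0.09,"yaw":0,"grip":0.05},{"dx":0,"dy":0,"dz":-0.12,"yaw":0,"grip":0.05},{"dx":0,"dy":0,"dz":-0.14,"yaw":0,"grip":0.05}]'
python3 - <<'E'
from h import *
a=grab("top",2);b=grab("side",2)
A=cv2.resize(a["image"][180:280,120:260],None,fx=2.8,fy=2.8);B=cv2.resize(b["image"][120:220,200:340],None,fx=2.8,fy=2.8)
cv2.imwrite("pics/g2.png",np.hstack([A,B])[:,:,::-1])
for n,d in(("T",a),("S",b)):
    C=cloud(d);m=(np.hypot(C[...,0]-477.5,C[...,1]-321.5)<28)&(C[...,2]>25)&(C[...,2]<75)
    q=C[m];print(n,len(q),q.mean(0).round(1) if len(q) else "",q.max(0).round(1) if len(q) else "")
E
python3 go.py 480.5 -373 190 -76
```

```text
time_s: 8.95
tcp_pos: [477.1, 322.0, 53.1]
orientation: [-180.0, 0.0, -90.0]
ft_force: [0.3, -0.4, -0.7]
gripper_width: 15.0
gripper_force: 29.6
time_s: 9.57
tcp_pos: [476.9, 321.9, 53.2]
orientation: [-180.0, 0.0, -90.0]
ft_force: [-0.7, -0.7, 0.3]
gripper_width: 33.3
gripper_force: 0.0
time_s: 10.2
tcp_pos: [477.2, 322.1, 195.0]
orientation: [-179.9, 0.1, -90.0]
ft_force: [0.3, 0.4, -0.6]
gripper_width: 50.3
gripper_force: 0.0
T 50 [477.7 319.6  53.6] [486.3 329.   72.4]
S 49 [476.2 315.3  45.3] [483.6 326.6  65.7]
t10.3 tcp [477.9 322.7 195.8] rpy [-179.8    0.2  -90. ] grip 50.2 F0 j6 -50
dx 0.6957 dy -0.0023 dz 0.0058 yaw -0.244
```

View pics/g2.png

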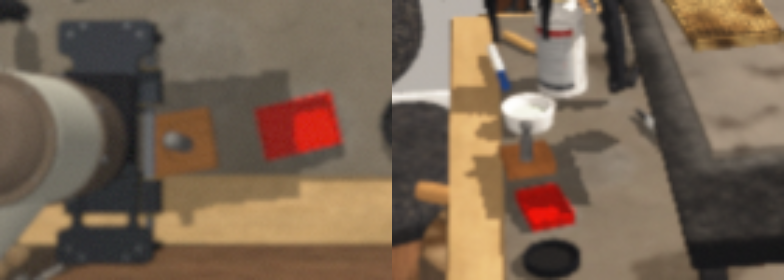

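Punch stands upright in the hole (top panel (175,140), measured about (477.5,320)). Now the tin.

```bash
python3 -m pendant '[{"dx":0.03,"dy":0,"dz":0,"yaw":0,"grip":0.06},{"dx":0.08,"dy":0,"dz":0,"yaw":0,"grip":0.06},{"dx":0.13,"dy":0,"dz":0,"yaw":0,"grip":0.06},{"dx":0.185,"dy":0,"dz":0,"yaw":0,"grip":0.06},{"dx":0.24,"dy":0,"dz":0,"yaw":0,"grip":0.06}]'
python3 -m pendant '[{"dx":0.055,"dy":0,"dz":0,"yaw":0,"grip":0.06},{"dx":0.11,"dy":0,"dz":0,"yaw":0,"grip":0.06},{"dx":0.165,"dy":0,"dz":0,"yaw":0,"grip":0.06},{"dx":0.22,"dy":0,"dz":0,"yaw":0,"grip":0.06},{"dx":0.27,"dy":0,"dz":0,"yaw":0,"grip":0.06}]'
python3 -m pendant '[{"dx":0.05,"dy":0,"dz":0,"yaw":-0.05,"grip":0.06},{"dx":0.1,"dy":-0.02,"dz":0,"yaw":-0.1,"grip":0.06},{"dx":0.145,"dy":-0.05,"dz":0,"yaw":-0.15,"grip":0.06},{"dx":0.175,"dy":-0.085,"dz":0,"yaw":-0.2,"grip":0.06},{"dx":0.185,"dy":-0.1,"dz":0,"yaw":-0.244,"grip":0.06}]'
python3 -m pendant '[{"dx":0,"dy":0,"dz":0,"yaw":0,"grip":0.06},{"dx":0,"dy":0,"dz":0,"yaw":0,"grip":0.06},{"dx":0,"dy":0,"dz":0,"yaw":0,"grip":0.06},{"dx":0,"dy":0,"dz":0,"yaw":0,"grip":0.06},{"dx":0,"dy":0,"dz":0,"yaw":0,"grip":0.06}]'
python3 go.py 580.3 -373 66 -76
```

```text
time_s: 10.92
tcp_pos: [476.1, 80.0, 192.0]
orientation: [179.9, -0.0, -90.0]
ft_force: [0.9, -0.6, -0.4]
gripper_width: 60.2
gripper_force: 0.0
time_s: 11.55
tcp_pos: [476.1, -190.0, 191.9]
orientation: [179.9, 0.0, -90.0]
ft_force: [0.9, -0.0, 0.1]
gripper_width: 59.9
gripper_force: 0.0
time_s: 12.18
tcp_pos: [577.4, -374.9, 190.2]
orientation: [179.9, 0.1, -76.1]
ft_force: [-0.4, 0.4, 0.1]
gripper_width: 59.9
gripper_force: 0.0
time_s: 12.8
tcp_pos: [576.8, -373.0, 193.5]
orientation: [-180.0, -0.0, -76.0]
ft_force: [0.8, 0.2, 0.6]
gripper_width: 60.2
gripper_force: 0.0
t12.8 tcp [ 576.8 -373.   193.5] rpy [-180.   -0.  -76.] grip 60.2 F0 j6 33
dx 0.0009 dy -0.0034 dz 0.1275 yaw -0.000
```

```bash
python3 -m pendant '[{"dx":0.001,"dy":-0.003,"dz":0.03,"yaw":0,"grip":0.06},{"dx":0.001,"dy":-0.003,"dz":0.07,"yaw":0,"grip":0.06},{"dx":0.001,"dy":-0.003,"dz":0.1,"yaw":0,"grip":0.06},{"dx":0.001,"dy":-0.003,"dz":0.118,"yaw":0,"grip":0.06},{"dx":0.001,"dy":-0.003,"dz":0.125,"yaw":0,"grip":0.06}]'
python3 -m pendant '[{"dx":0,"dy":0,"dz":0,"yaw":0,"grip":0.05},{"dx":0,"dy":0,"dz":0,"yaw":0,"grip":0.042},{"dx":0,"dy":0,"dz":0,"yaw":0,"grip":0.036},{"dx":0,"dy":0,"dz":0,"yaw":0,"grip":0.031},{"dx":0,"dy":0,"dz":0,"yaw":0,"grip":0.027}]'
python3 -m pendant '[{"dx":0,"dy":0,"dz":0,"yaw":0,"grip":0.02},{"dx":0,"dy":0,"dz":0,"yaw":0,"grip":0.01},{"dx":0,"dy":0,"dz":0,"yaw":0,"grip":0.01},{"dx":0,"dy":0,"dz":0,"yaw":0,"grip":0.01},{"dx":0,"dy":0,"dz":0,"yaw":0,"grip":0.01}]'
python3 - <<'E'
from h import *
a=grab("top",3);b=grab("side",3)
A=cv2.resize(a["image"][130:260,380:500],None,fx=3,fy=3);B=cv2.resize(b["image"][230:360,240:380],None,fx=3,fy=3)
cv2.imwrite("pics/g3.png",np.hstack([A,B])[:,:,::-1])
E
```

```text
time_s: 13.42
tcp_pos: [579.9, -373.4, 67.3]
orientation: [179.9, 0.0, -76.0]
ft_force: [0.6, 0.3, -0.7]
gripper_width: 59.9
gripper_force: 0.0
time_s: 14.05
tcp_pos: [580.1, -373.5, 68.3]
orientation: [-180.0, -0.0, -76.0]
ft_force: [-0.0, -0.2, -0.1]
gripper_width: 29.4
gripper_force: 0.0
time_s: 14.68
tcp_pos: [580.3, -373.5, 68.3]
orientation: [-180.0, -0.0, -76.0]
ft_force: [0.3, 0.2, 0.9]
gripper_width: 27.8
gripper_force: 29.9
```

View pics/g3.png

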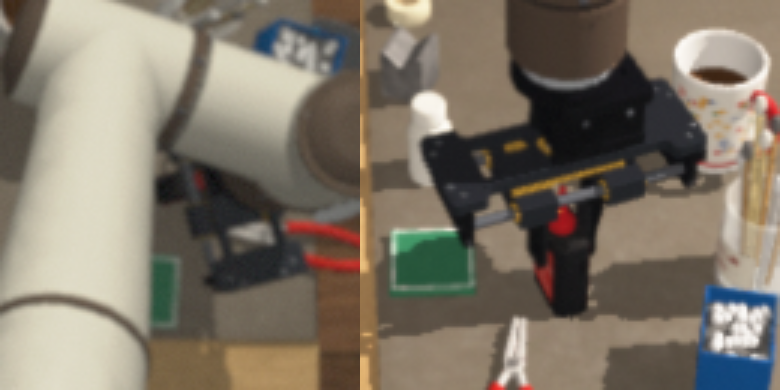

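Side panel shows the fingers across the tin's flat sides with the spout below the palm (565,205); 27.8 mm at 30 N: held.

```bash
python3 -m pendant '[{"dx":0,"dy":0,"dz":-0.02,"yaw":0,"grip":0.01},{"dx":0,"dy":0,"dz":-0.05,"yaw":0,"grip":0.01},{"dx":0,"dy":0,"dz":-0.09,"yaw":0,"grip":0.01},{"dx":0,"dy":0,"dz":-0.12,"yaw":0,"grip":0.01},{"dx":0,"dy":0,"dz":-0.14,"yaw":0,"grip":0.01}]'
python3 -m pendant '[{"dx":-0.008,"dy":0.01,"dz":0,"yaw":0,"grip":0.01},{"dx":-0.022,"dy":0.03,"dz":0,"yaw":0,"grip":0.01},{"dx":-0.036,"dy":0.055,"dz":0,"yaw":0,"grip":0.01},{"dx":-0.046,"dy":0.075,"dz":0,"yaw":0,"grip":0.01},{"dx":-0.052,"dy":0.085,"dz":0,"yaw":0,"grip":0.01}]'
python3 go.py 492.7 209 208 -76.5
```

```text
time_s: 15.4
tcp_pos: [579.7, -373.4, 208.9]
orientation: [-180.0, 0.0, -76.0]
ft_force: [0.2, 0.4, -1.5]
gripper_width: 27.6
gripper_force: 29.9
time_s: 16.02
tcp_pos: [482.5, -342.6, 206.5]
orientation: [179.8, 0.2, -76.1]
ft_force: [0.7, -0.5, -1.7]
gripper_width: 27.8
gripper_force: 29.9
t16.0 tcp [ 482.5 -342.6  206.5] rpy [179.8   0.2 -76.1] grip 27.8 F30 j6 34
dx -0.5329 dy -0.1428 dz -0.0015 yaw 0.008
```

```bash
python3 -m pendant '[{"dx":-0.019,"dy":-0.005,"dz":0,"yaw":0,"grip":0.01},{"dx":-0.056,"dy":-0.015,"dz":0,"yaw":0,"grip":0.01},{"dx":-0.101,"dy":-0.027,"dz":0,"yaw":0,"grip":0.01},{"dx":-0.149,"dy":-0.04,"dz":0,"yaw":0,"grip":0.01},{"dx":-0.197,"dy":-0.053,"dz":0,"yaw":0,"grip":0.01}]'
python3 -m pendant '[{"dx":-0.048,"dy":-0.013,"dz":0,"yaw":0,"grip":0.01},{"dx":-0.096,"dy":-0.026,"dz":0,"yaw":0,"grip":0.01},{"dx":-0.145,"dy":-0.039,"dz":0,"yaw":0,"grip":0.01},{"dx":-0.193,"dy":-0.052,"dz":0,"yaw":0,"grip":0.01},{"dx":-0.235,"dy":-0.063,"dz":0,"yaw":0,"grip":0.01}]'
python3 -m pendant '[{"dx":-0.04,"dy":-0.011,"dz":0,"yaw":0.008,"grip":0.01},{"dx":-0.075,"dy":-0.02,"dz":0.01,"yaw":0.008,"grip":0.01},{"dx":-0.095,"dy":-0.025,"dz":0.03,"yaw":0.008,"grip":0.01},{"dx":-0.101,"dy":-0.027,"dz":0.055,"yaw":0.008,"grip":0.01},{"dx":-0.101,"dy":-0.027,"dz":0.07,"yaw":0.008,"grip":0.01}]'
python3 -m pendant '[{"dx":0,"dy":0,"dz":0,"yaw":0,"grip":0.01},{"dx":0,"dy":0,"dz":0,"yaw":0,"grip":0.01},{"dx":0,"dy":0,"dz":0,"yaw":0,"grip":0.01},{"dx":0,"dy":0,"dz":0,"yaw":0,"grip":0.01},{"dx":0,"dy":0,"dz":0,"yaw":0,"grip":0.01}]'
python3 go.py 492.7 209 71.5 -76.5
```

```text
time_s: 16.65
tcp_pos: [488.8, -137.3, 207.6]
orientation: [180.0, 0.0, -76.0]
ft_force: [1.1, 0.4, -0.6]
gripper_width: 27.8
gripper_force: 29.9
time_s: 17.27
tcp_pos: [492.7, 106.4, 207.7]
orientation: [180.0, 0.0, -75.9]
ft_force: [0.4, -0.5, -1.6]
gripper_width: 27.6
gripper_force: 29.9
time_s: 17.9
tcp_pos: [494.0, 209.0, 136.3]
orientation: [179.9, -0.0, -76.4]
ft_force: [0.5, 1.0, -2.1]
gripper_width: 27.7
gripper_force: 29.9
time_s: 18.52
tcp_pos: [495.1, 208.2, 138.4]
orientation: [-180.0, 0.0, -76.5]
ft_force: [-0.1, 0.0, -1.9]
gripper_width: 27.7
gripper_force: 29.9
t18.5 tcp [495.1 208.2 138.4] rpy [-180.     0.   -76.5] grip 27.7 F30 j6 -27
dx -0.0014 dy 0.0022 dz 0.0669 yaw 0.000
```

```bash
python3 -m pendant '[{"dx":-0.001,"dy":0.002,"dz":0.025,"yaw":0,"grip":0.01},{"dx":-0.001,"dy":0.002,"dz":0.045,"yaw":0,"grip":0.01},{"dx":-0.001,"dy":0.002,"dz":0.057,"yaw":0,"grip":0.01},{"dx":-0.001,"dy":0.002,"dz":0.063,"yaw":0,"grip":0.01},{"dx":-0.001,"dy":0.002,"dz":0.0665,"yaw":0,"grip":0.01}]'
python3 -m pendant '[{"dx":0,"dy":0,"dz":0,"yaw":0,"grip":0.01},{"dx":0,"dy":0,"dz":0,"yaw":0,"grip":0.028},{"dx":0,"dy":0,"dz":0,"yaw":0,"grip":0.034},{"dx":0,"dy":0,"dz":0,"yaw":0,"grip":0.044},{"dx":0,"dy":0,"dz":0,"yaw":0,"grip":0.056}]'
python3 -m pendant '[{"dx":0,"dy":0,"dz":-0.02,"yaw":0,"grip":0.06},{"dx":0,"dy":0,"dz":-0.05,"yaw":0,"grip":0.06},{"dx":0,"dy":0,"dz":-0.08,"yaw":0,"grip":0.06},{"dx":0,"dy":0,"dz":-0.1,"yaw":0,"grip":0.06},{"dx":0,"dy":0,"dz":-0.12,"yaw":0,"grip":0.06}]'
python3 go.py 492 -230.5 190 -90
```

```text
time_s: 19.15
tcp_pos: [493.2, 208.9, 71.7]
orientation: [-180.0, 0.0, -76.5]
ft_force: [1.2, 0.3, -1.5]
gripper_width: 28.2
gripper_force: 29.9
time_s: 19.77
tcp_pos: [493.0, 208.8, 71.8]
orientation: [-180.0, 0.0, -76.5]
ft_force: [-1.0, -0.2, -0.2]
gripper_width: 46.7
gripper_force: 0.0
time_s: 20.4
tcp_pos: [492.7, 208.7, 192.5]
orientation: [-180.0, 0.0, -76.5]
ft_force: [0.0, -0.2, -0.6]
gripper_width: 59.7
gripper_force: 0.0
t20.4 tcp [492.7 208.7 192.5] rpy [-180.     0.   -76.5] grip 59.7 F0 j6 -27
dx 0.4268 dy 0.1034 dz 0.0025 yaw 0.236
```

```bash
python3 -m pendant '[{"dx":0.025,"dy":0.006,"dz":0,"yaw":0.05,"grip":0.06},{"dx":0.07,"dy":0.017,"dz":0,"yaw":0.1,"grip":0.06},{"dx":0.12,"dy":0.029,"dz":0,"yaw":0.15,"grip":0.06},{"dx":0.17,"dy":0.0412,"dz":0,"yaw":0.2,"grip":0.06},{"dx":0.22,"dy":0.0533,"dz":0,"yaw":0.236,"grip":0.06}]'
python3 -m pendant '[{"dx":0.05,"dy":0,"dz":0,"yaw":0,"grip":0.06},{"dx":0.105,"dy":0,"dz":0,"yaw":0,"grip":0.06},{"dx":0.155,"dy":0,"dz":0,"yaw":0,"grip":0.06},{"dx":0.195,"dy":0,"dz":0,"yaw":0,"grip":0.06},{"dx":0.213,"dy":0,"dz":0.02,"yaw":0,"grip":0.06}]'
python3 -m pendant '[{"dx":0,"dy":0,"dz":0.02,"yaw":0,"grip":0.06},{"dx":0,"dy":0,"dz":0.02,"yaw":0,"grip":0.06},{"dx":0,"dy":0,"dz":0.02,"yaw":0,"grip":0.06},{"dx":0,"dy":0,"dz":0.02,"yaw":0,"grip":0.06},{"dx":0,"dy":0,"dz":0.02,"yaw":0,"grip":0.06}]'
python3 - <<'E'
from h import *
a=grab("top",4);b=grab("side",4)
A=cv2.resize(a["image"][170:270,120:260],None,fx=2.8,fy=2.8);B=cv2.resize(b["image"][120:220,200:340],None,fx=2.8,fy=2.8)
cv2.imwrite("pics/g4.png",np.hstack([A,B])[:,:,::-1])
for n,d in(("T",a),("S",b)):
    C=cloud(d)
    for o,c,lo,hi in (("tin",(493,209),66,80),("punch",(477.5,321.5),50,70)):
        m=(np.hypot(C[...,0]-c[0],C[...,1]-c[1])<40)&(C[...,2]>lo)&(C[...,2]<hi)
        q=C[m];print(o,n,len(q),np.median(q,0).round(1),[np.round(v,1).tolist() for v in cv2.minAreaRect(q[:,:2].astype(np.float32))] if len(q) else "")
E
python3 go.py 492 -230.5 46 -90
```

```text
time_s: 21.02
tcp_pos: [492.2, -19.2, 191.8]
orientation: [-180.0, 0.0, -90.0]
ft_force: [0.7, -0.7, 0.3]
gripper_width: 60.0
gripper_force: 0.0
time_s: 21.65
tcp_pos: [493.3, -233.0, 172.8]
orientation: [-179.8, -0.1, -90.1]
ft_force: [-0.2, 0.3, -0.9]
gripper_width: 60.1
gripper_force: 0.0
time_s: 22.28
tcp_pos: [492.9, -230.4, 152.3]
orientation: [-179.9, -0.0, -90.0]
ft_force: [0.6, -0.7, 0.1]
gripper_width: 59.9
gripper_force: 0.0
tin T 167 [493.3 206.3  74.7] [[493.3, 209.1], [27.9, 52.0], 13.6]
punch T 33 [478.4 321.2  62.2] [[478.8, 321.7], [15.9, 13.8], 18.9]
tin S 0 [nan nan nan] 
punch S 0 [nan nan nan] 
t22.4 tcp [ 492.6 -230.5  152. ] rpy [-180.   -0.  -90.] grip 59.9 F0 j6 8
dx 0.0000 dy 0.0006 dz 0.1060 yaw 0.000
  return _methods._mean(a, axis=axis, dtype=dtype,
  ret = um.true_divide(
```

View pics/g4.png

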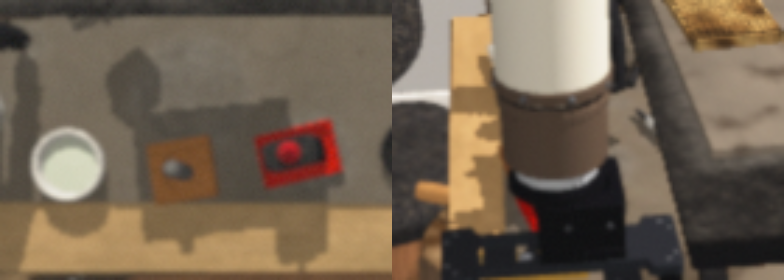

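Top panel: tin centred in the tray (293,155), punch upright in the stand (177,168). Now the bottle.

```bash
python3 -m pendant '[{"dx":0,"dy":0,"dz":0.025,"yaw":0,"grip":0.06},{"dx":0,"dy":0,"dz":0.055,"yaw":0,"grip":0.06},{"dx":0,"dy":0,"dz":0.08,"yaw":0,"grip":0.06},{"dx":0,"dy":0,"dz":0.098,"yaw":0,"grip":0.06},{"dx":0,"dy":0,"dz":0.105,"yaw":0,"grip":0.06}]'
python3 -m pendant '[{"dx":0,"dy":0,"dz":0,"yaw":0,"grip":0.052},{"dx":0,"dy":0,"dz":0,"yaw":0,"grip":0.046},{"dx":0,"dy":0,"dz":0,"yaw":0,"grip":0.041},{"dx":0,"dy":0,"dz":0,"yaw":0,"grip":0.037},{"dx":0,"dy":0,"dz":0,"yaw":0,"grip":0.033}]'
python3 -m pendant '[{"dx":0,"dy":0,"dz":0,"yaw":0,"grip":0.025},{"dx":0,"dy":0,"dz":0,"yaw":0,"grip":0.02},{"dx":0,"dy":0,"dz":0,"yaw":0,"grip":0.02},{"dx":0,"dy":0,"dz":0,"yaw":0,"grip":0.02},{"dx":0,"dy":0,"dz":0,"yaw":0,"grip":0.02}]'
python3 -m pendant '[{"dx":0,"dy":0,"dz":-0.02,"yaw":0,"grip":0.02},{"dx":0,"dy":0,"dz":-0.05,"yaw":0,"grip":0.02},{"dx":0,"dy":0,"dz":-0.08,"yaw":0,"grip":0.02},{"dx":0,"dy":0,"dz":-0.105,"yaw":0,"grip":0.02},{"dx":0,"dy":0,"dz":-0.12,"yaw":0,"grip":0.02}]'
python3 go.py 494.5 98 167 -90
```

```text
time_s: 23.0
tcp_pos: [492.0, -230.5, 45.6]
orientation: [179.9, 0.0, -90.0]
ft_force: [0.0, 0.7, 0.4]
gripper_width: 60.2
gripper_force: 0.0
time_s: 23.62
tcp_pos: [492.5, -230.7, 46.8]
orientation: [-180.0, -0.0, -90.0]
ft_force: [0.2, 0.1, 1.8]
gripper_width: 35.0
gripper_force: 22.7
time_s: 24.25
tcp_pos: [492.5, -230.7, 46.8]
orientation: [-180.0, -0.0, -90.0]
ft_force: [-1.3, 1.2, 5.1]
gripper_width: 34.8
gripper_force: 30.0
time_s: 24.88
tcp_pos: [492.6, -230.6, 167.2]
orientation: [-179.9, 0.0, -90.0]
ft_force: [0.3, 0.8, -0.8]
gripper_width: 35.3
gripper_force: 30.0
t24.9 tcp [ 492.6 -230.6  167.2] rpy [-179.9    0.   -90. ] grip 35.3 F30 j6 8
dx -0.3286 dy -0.0018 dz 0.0002 yaw -0.000
```

```bash
python3 -m pendant '[{"dx":-0.02,"dy":0,"dz":0,"yaw":0,"grip":0.02},{"dx":-0.055,"dy":0,"dz":0,"yaw":0,"grip":0.02},{"dx":-0.095,"dy":0,"dz":0,"yaw":0,"grip":0.02},{"dx":-0.14,"dy":0,"dz":0,"yaw":0,"grip":0.02},{"dx":-0.185,"dy":-0.001,"dz":0,"yaw":0,"grip":0.02}]'
python3 -m pendant '[{"dx":-0.045,"dy":0,"dz":0,"yaw":0,"grip":0.02},{"dx":-0.085,"dy":-0.001,"dz":0,"yaw":0,"grip":0.02},{"dx":-0.12,"dy":-0.001,"dz":0,"yaw":0,"grip":0.02},{"dx":-0.138,"dy":-0.001,"dz":0.02,"yaw":0,"grip":0.02},{"dx":-0.1435,"dy":-0.001,"dz":0.04,"yaw":0,"grip":0.02}]'
python3 -m pendant '[{"dx":0,"dy":0,"dz":0.015,"yaw":0,"grip":0.02},{"dx":0,"dy":0,"dz":0.02,"yaw":0,"grip":0.02},{"dx":0,"dy":0,"dz":0.02,"yaw":0,"grip":0.02},{"dx":0,"dy":0,"dz":0.02,"yaw":0,"grip":0.02},{"dx":0,"dy":0,"dz":0.02,"yaw":0,"grip":0.02}]'
python3 go.py 494.5 98 52 -90
```

```text
time_s: 25.5
tcp_pos: [492.9, -44.3, 165.7]
orientation: [179.9, 0.0, -90.0]
ft_force: [-0.1, -0.9, -0.9]
gripper_width: 35.3
gripper_force: 30.0
time_s: 26.12
tcp_pos: [494.1, 99.1, 125.4]
orientation: [180.0, 0.0, -89.9]
ft_force: [-0.5, -0.5, -0.6]
gripper_width: 35.0
gripper_force: 30.0
time_s: 26.75
tcp_pos: [494.8, 97.9, 107.1]
orientation: [-179.9, 0.0, -90.0]
ft_force: [-0.1, -0.1, -1.4]
gripper_width: 35.0
gripper_force: 30.0
t26.8 tcp [494.8  97.9 107.1] rpy [-179.9    0.   -90. ] grip 35.0 F30 j6 -30
dx -0.0001 dy 0.0003 dz 0.0551 yaw -0.000
```

```bash
python3 -m pendant '[{"dx":0,"dy":0,"dz":0.025,"yaw":0,"grip":0.02},{"dx":0,"dy":0,"dz":0.04,"yaw":0,"grip":0.02},{"dx":0,"dy":0,"dz":0.048,"yaw":0,"grip":0.02},{"dx":0,"dy":0,"dz":0.053,"yaw":0,"grip":0.02},{"dx":0,"dy":0,"dz":0.055,"yaw":0,"grip":0.02}]'
python3 -m pendant '[{"dx":0,"dy":0,"dz":0,"yaw":0,"grip":0.02},{"dx":0,"dy":0,"dz":0,"yaw":0,"grip":0.036},{"dx":0,"dy":0,"dz":0,"yaw":0,"grip":0.042},{"dx":0,"dy":0,"dz":0,"yaw":0,"grip":0.052},{"dx":0,"dy":0,"dz":0,"yaw":0,"grip":0.062}]'
python3 -m pendant '[{"dx":0,"dy":0,"dz":-0.02,"yaw":0,"grip":0.066},{"dx":0,"dy":0,"dz":-0.05,"yaw":0,"grip":0.066},{"dx":0,"dy":0,"dz":-0.08,"yaw":0,"grip":0.066},{"dx":0,"dy":0,"dz":-0.1,"yaw":0,"grip":0.066},{"dx":0,"dy":0,"dz":-0.12,"yaw":0,"grip":0.066}]'
python3 go.py 481.5 -115.5 172 -114.5
```

```text
time_s: 27.38
tcp_pos: [494.7, 98.0, 51.8]
orientation: [-180.0, 0.0, -90.0]
ft_force: [-2.8, 0.6, 11.2]
gripper_width: 35.4
gripper_force: 30.0
time_s: 28.0
tcp_pos: [494.5, 97.9, 51.6]
orientation: [-180.0, 0.0, -90.0]
ft_force: [-0.6, -0.3, -0.5]
gripper_width: 54.7
gripper_force: 0.0
time_s: 28.62
tcp_pos: [494.3, 97.8, 172.4]
orientation: [-180.0, 0.0, -90.0]
ft_force: [-0.4, 0.3, 0.0]
gripper_width: 66.2
gripper_force: 0.0
t28.6 tcp [494.3  97.8 172.4] rpy [-180.    0.  -90.] grip 66.2 F0 j6 -30
dx 0.2133 dy 0.0128 dz 0.0004 yaw 0.428
```

```bash
python3 -m pendant '[{"dx":0.03,"dy":0.002,"dz":0,"yaw":0.09,"grip":0.066},{"dx":0.08,"dy":0.005,"dz":0,"yaw":0.18,"grip":0.066},{"dx":0.135,"dy":0.008,"dz":0,"yaw":0.27,"grip":0.066},{"dx":0.185,"dy":0.011,"dz":0,"yaw":0.36,"grip":0.066},{"dx":0.2133,"dy":0.0128,"dz":0,"yaw":0.428,"grip":0.066}]'
python3 -m pendant '[{"dx":0,"dy":0,"dz":0.02,"yaw":0,"grip":0.066},{"dx":0,"dy":0,"dz":0.04,"yaw":0,"grip":0.066},{"dx":0,"dy":0,"dz":0.05,"yaw":0,"grip":0.066},{"dx":0,"dy":0,"dz":0.05,"yaw":0,"grip":0.066},{"dx":0,"dy":0,"dz":0.05,"yaw":0,"grip":0.066}]'
python3 - <<'E'
from h import *
a=grab("top",5);b=grab("side",5)
A=cv2.resize(a["image"][170:270,240:380],None,fx=2.8,fy=2.8);B=cv2.resize(b["image"][170:270,200:340],None,fx=2.8,fy=2.8)
cv2.imwrite("pics/g5.png",np.hstack([A,B])[:,:,::-1])
for n,d in(("T",a),("S",b)):
    C=cloud(d)
    for o,c,lo,hi in (("bottle",(495,98),74,90),("tape",(485,-7),15,28)):
        m=(np.hypot(C[...,0]-c[0],C[...,1]-c[1])<30)&(C[...,2]>lo)&(C[...,2]<hi)
        q=C[m];print(o,n,len(q),[np.round(v,1).tolist() for v in cv2.minAreaRect(q[:,:2].astype(np.float32))] if len(q) else "")
E
python3 go.py 481.5 -115.5 41 -114.5
```

```text
time_s: 29.25
tcp_pos: [481.0, -117.5, 171.5]
orientation: [180.0, -0.0, -114.8]
ft_force: [0.3, -0.2, -0.0]
gripper_width: 66.3
gripper_force: 0.0
time_s: 29.88
tcp_pos: [482.2, -115.3, 122.2]
orientation: [-179.9, 0.0, -114.5]
ft_force: [0.4, 0.1, -0.3]
gripper_width: 66.0
gripper_force: 0.0
bottle T 0 
tape T 0 
bottle S 0 
tape S 109 [[484.0, -6.4], [39.0, 42.9], 37.9]
t30.0 tcp [ 482.2 -115.3  122.3] rpy [-179.9    0.  -114.5] grip 65.9 F0 j6 -30
dx 0.0005 dy 0.0005 dz 0.0813 yaw -0.000
```

View pics/g5.png

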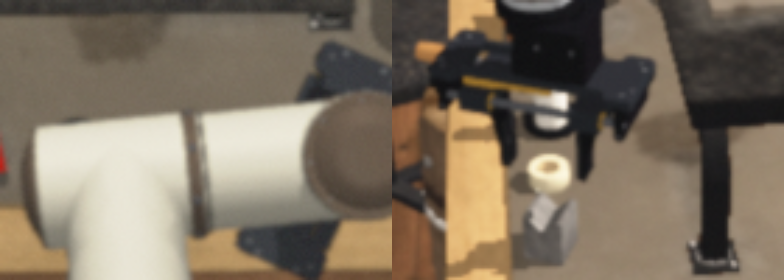

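The bottle is hidden in the top view, but stands upright behind the gripper in the side panel (545,110); the open fingers are above the block (548,235). Descend and grip.

```bash
python3 -m pendant '[{"dx":0,"dy":0,"dz":0.02,"yaw":0,"grip":0.066},{"dx":0,"dy":0,"dz":0.045,"yaw":0,"grip":0.066},{"dx":0,"dy":0,"dz":0.065,"yaw":0,"grip":0.066},{"dx":0,"dy":0,"dz":0.077,"yaw":0,"grip":0.066},{"dx":0,"dy":0,"dz":0.081,"yaw":0,"grip":0.066}]'
python3 -m pendant '[{"dx":0,"dy":0,"dz":0,"yaw":0,"grip":0.056},{"dx":0,"dy":0,"dz":0,"yaw":0,"grip":0.05},{"dx":0,"dy":0,"dz":0,"yaw":0,"grip":0.045},{"dx":0,"dy":0,"dz":0,"yaw":0,"grip":0.041},{"dx":0,"dy":0,"dz":0,"yaw":0,"grip":0.037}]'
python3 -m pendant '[{"dx":0,"dy":0,"dz":0,"yaw":0,"grip":0.03},{"dx":0,"dy":0,"dz":0,"yaw":0,"grip":0.025},{"dx":0,"dy":0,"dz":0,"yaw":0,"grip":0.02},{"dx":0,"dy":0,"dz":0,"yaw":0,"grip":0.02},{"dx":0,"dy":0,"dz":0,"yaw":0,"grip":0.02}]'
python3 -m pendant '[{"dx":0,"dy":0,"dz":-0.01,"yaw":0,"grip":0.02},{"dx":0,"dy":0,"dz":-0.03,"yaw":0,"grip":0.02},{"dx":0,"dy":0,"dz":-0.06,"yaw":0,"grip":0.02},{"dx":0,"dy":0,"dz":-0.08,"yaw":0,"grip":0.02},{"dx":0,"dy":0,"dz":-0.09,"yaw":0,"grip":0.02}]'
python3 go.py 485 -335 131 -93.7
```

```text
time_s: 30.6
tcp_pos: [481.7, -115.4, 40.3]
orientation: [180.0, -0.0, -114.5]
ft_force: [-0.1, -0.3, 0.0]
gripper_width: 65.9
gripper_force: 0.0
time_s: 31.22
tcp_pos: [482.0, -115.5, 40.8]
orientation: [-180.0, 0.0, -114.5]
ft_force: [-0.1, -0.2, -0.0]
gripper_width: 39.6
gripper_force: 29.9
time_s: 31.85
tcp_pos: [482.0, -115.5, 40.8]
orientation: [-180.0, 0.0, -114.5]
ft_force: [0.2, -0.4, 3.7]
gripper_width: 39.8
gripper_force: 29.9
time_s: 32.48
tcp_pos: [480.9, -115.3, 130.9]
orientation: [179.9, 0.0, -114.6]
ft_force: [-0.0, -0.1, -4.5]
gripper_width: 39.8
gripper_force: 29.9
t32.5 tcp [ 480.9 -115.3  130.9] rpy [ 179.9    0.  -114.6] grip 39.8 F30 j6 -30
dx 0.1981 dy -0.0951 dz -0.0001 yaw -0.364
```

```bash
python3 -m pendant '[{"dx":0.015,"dy":-0.007,"dz":0,"yaw":-0.05,"grip":0.02},{"dx":0.045,"dy":-0.022,"dz":0,"yaw":-0.13,"grip":0.02},{"dx":0.08,"dy":-0.039,"dz":0,"yaw":-0.21,"grip":0.02},{"dx":0.115,"dy":-0.055,"dz":0,"yaw":-0.29,"grip":0.02},{"dx":0.145,"dy":-0.07,"dz":0,"yaw":-0.365,"grip":0.02}]'
python3 -m pendant '[{"dx":0.03,"dy":0,"dz":0,"yaw":0,"grip":0.02},{"dx":0.05,"dy":0,"dz":0.01,"yaw":0,"grip":0.02},{"dx":0.057,"dy":-0.004,"dz":0.025,"yaw":0,"grip":0.02},{"dx":0.057,"dy":-0.004,"dz":0.04,"yaw":0,"grip":0.02},{"dx":0.057,"dy":-0.004,"dz":0.04,"yaw":0,"grip":0.02}]'
python3 -m pendant '[{"dx":0,"dy":0,"dz":0,"yaw":0,"grip":0.02},{"dx":0,"dy":0,"dz":0,"yaw":0,"grip":0.02},{"dx":0,"dy":0,"dz":0,"yaw":0,"grip":0.02},{"dx":0,"dy":0,"dz":0,"yaw":0,"grip":0.02},{"dx":0,"dy":0,"dz":0,"yaw":0,"grip":0.02}]'
python3 go.py 485 -335 49.3 -93.7
```

```text
time_s: 33.1
tcp_pos: [483.7, -277.2, 129.1]
orientation: [179.8, 0.1, -93.5]
ft_force: [-0.3, 0.1, -4.5]
gripper_width: 39.5
gripper_force: 29.9
time_s: 33.72
tcp_pos: [484.1, -332.1, 88.1]
orientation: [179.7, 0.1, -93.6]
ft_force: [0.1, 0.3, -4.7]
gripper_width: 39.6
gripper_force: 29.9
time_s: 34.35
tcp_pos: [485.6, -333.6, 90.7]
orientation: [-180.0, -0.0, -93.6]
ft_force: [-0.2, -0.7, -4.9]
gripper_width: 39.7
gripper_force: 29.9
t34.4 tcp [ 485.6 -333.6   90.7] rpy [-180.    -0.   -93.6] grip 39.7 F30 j6 15
dx 0.0015 dy 0.0005 dz 0.0414 yaw 0.002
```

```bash
python3 -m pendant '[{"dx":0.0015,"dy":0,"dz":0.018,"yaw":0,"grip":0.02},{"dx":0.0015,"dy":0,"dz":0.03,"yaw":0,"grip":0.02},{"dx":0.0015,"dy":0,"dz":0.036,"yaw":0,"grip":0.02},{"dx":0.0015,"dy":0,"dz":0.0395,"yaw":0,"grip":0.02},{"dx":0.0015,"dy":0,"dz":0.0415,"yaw":0,"grip":0.02}]'
python3 -m pendant '[{"dx":0,"dy":0,"dz":0,"yaw":0,"grip":0.02},{"dx":0,"dy":0,"dz":0,"yaw":0,"grip":0.041},{"dx":0,"dy":0,"dz":0,"yaw":0,"grip":0.047},{"dx":0,"dy":0,"dz":0,"yaw":0,"grip":0.057},{"dx":0,"dy":0,"dz":0,"yaw":0,"grip":0.066}]'
python3 -m pendant '[{"dx":0,"dy":0,"dz":-0.02,"yaw":0,"grip":0.066},{"dx":0,"dy":0,"dz":-0.06,"yaw":0,"grip":0.066},{"dx":0,"dy":0,"dz":-0.11,"yaw":0,"grip":0.066},{"dx":0,"dy":0,"dz":-0.16,"yaw":0,"grip":0.066},{"dx":0,"dy":0,"dz":-0.18,"yaw":0,"grip":0.066}]'
python3 -m pendant '[{"dx":0.04,"dy":0.03,"dz":0,"yaw":0,"grip":0.066},{"dx":0.09,"dy":0.06,"dz":0,"yaw":0,"grip":0.066},{"dx":0.14,"dy":0.09,"dz":0,"yaw":0,"grip":0.066},{"dx":0.18,"dy":0.12,"dz":0,"yaw":0,"grip":0.066},{"dx":0.2,"dy":0.14,"dz":0,"yaw":0,"grip":0.066}]'
python3 -m pendant '[{"dx":0,"dy":0,"dz":0,"yaw":0,"grip":0.066},{"dx":0,"dy":0,"dz":0,"yaw":0,"grip":0.066},{"dx":0,"dy":0,"dz":0,"yaw":0,"grip":0.066},{"dx":0,"dy":0,"dz":0,"yaw":0,"grip":0.066},{"dx":0,"dy":0,"dz":0,"yaw":0,"grip":0.066}]'
python3 - <<'E'
from h import *
a=grab("top",6);b=grab("side",6)
cv2.imwrite("pics/g6.png",np.hstack([cv2.resize(a["image"][170:260,120:480],None,fx=1.5,fy=1.5),cv2.resize(b["image"][120:345,210:315],(252,135*4))[:135] if 0 else np.zeros((135,1,3),np.uint8)])[:,:,::-1])
A=cv2.resize(a["image"][150:260,120:480],(760,232));B=cv2.resize(b["image"][140:350,210:370],None,fx=1.7,fy=1.7)
c=np.zeros((232+B.shape[0],760,3),np.uint8);c[:232]=A;c[232:,:B.shape[1]]=B;cv2.imwrite("pics/g6.png",c[:600,:,::-1])
for n,d in(("T",a),("S",b)):
    C=cloud(d)
    for o,p,lo,hi in (("block",(485,-335),50,66),("bottle",(495,98),74,90),("tape",(485,-7),15,28),("tin",(493,209),66,80),("punch",(477.5,321.5),50,70),("pot",(484,429),22,36)):
        m=(np.hypot(C[...,0]-p[0],C[...,1]-p[1])<40)&(C[...,2]>lo)&(C[...,2]<hi)
        q=C[m]
        if len(q):print(o,n,len(q),"z%.1f"%np.median(q[:,2]),[np.round(v,1).tolist() for v in cv2.minAreaRect(q[:,:2].astype(np.float32))])
E
```

```text
time_s: 34.98
tcp_pos: [485.7, -335.2, 49.1]
orientation: [-180.0, -0.0, -93.6]
ft_force: [-0.2, -0.1, -3.9]
gripper_width: 39.6
gripper_force: 29.9
time_s: 35.6
tcp_pos: [485.7, -335.2, 49.4]
orientation: [-180.0, -0.0, -93.6]
ft_force: [-0.1, -0.4, 0.6]
gripper_width: 59.2
gripper_force: 0.0
time_s: 36.22
tcp_pos: [486.6, -335.7, 233.1]
orientation: [-179.6, -0.1, -93.6]
ft_force: [-0.9, 0.4, -0.8]
gripper_width: 66.3
gripper_force: 0.0
time_s: 36.85
tcp_pos: [331.3, -527.5, 228.8]
orientation: [180.0, -0.0, -93.7]
ft_force: [0.4, 0.9, -0.5]
gripper_width: 66.0
gripper_force: 0.0
time_s: 37.48
tcp_pos: [333.6, -525.5, 229.1]
orientation: [-180.0, -0.0, -93.6]
ft_force: [-0.0, -0.2, 0.1]
gripper_width: 65.8
gripper_force: 0.0
block T 169 z55.3 [[486.9, -334.5], [43.6, 39.3], 89.6]
bottle T 87 z81.1 [[493.9, 98.3], [23.6, 23.2], 89.9]
tape T 125 z18.6 [[485.2, -5.4], [40.3, 37.6], 89.7]
tin T 172 z74.7 [[493.0, 209.1], [28.4, 52.1], 12.4]
punch T 33 z63.2 [[479.0, 321.5], [15.6, 13.4], 21.3]
pot T 138 z27.0 [[483.5, 429.5], [65.9, 68.0], 17.7]
block S 192 z56.1 [[484.9, -336.6], [44.8, 39.1], 87.2]
bottle S 58 z84.1 [[491.9, 95.9], [25.1, 27.7], 37.3]
tape S 110 z20.5 [[484.4, -6.4], [44.1, 40.9], 75.4]
tin S 70 z75.3 [[491.6, 206.2], [28.1, 50.9], 12.6]
punch S 20 z58.8 [[476.6, 316.0], [13.5, 10.9], 25.4]
pot S 70 z26.7 [[481.5, 429.3], [71.5, 62.5], 88.2]
```

View pics/g6.png

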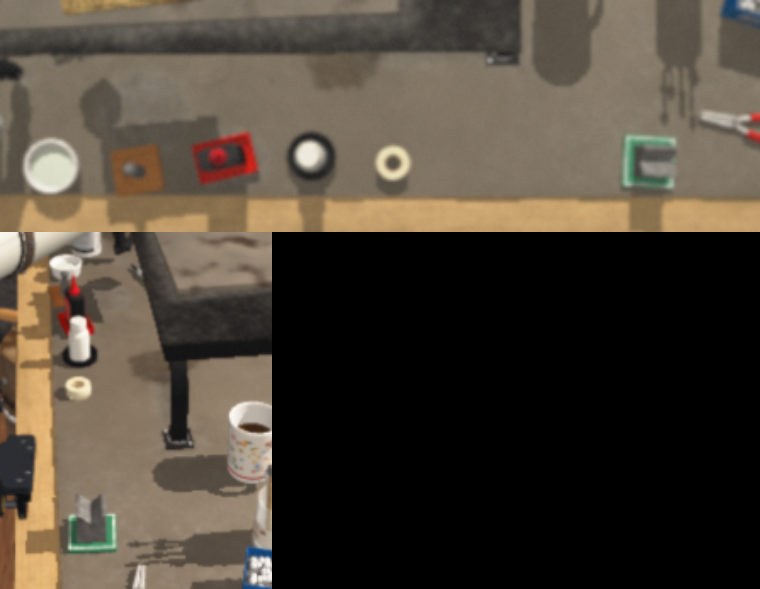

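All four stand in their holders: block on the pad (655,162), bottle in the dish (310,155), tin in the tray (222,157), punch in the stand (134,170). The pot and tape have not moved, and the gripper is clear.

```bash
python3 -c "
from plant import manip
print(manip.sign_off())"
```

```text
the job is handed in; nothing more can be done
None
```

The job is handed in with the bottle, tin, punch and vee block each standing in its own holder, the flux pot and tape roll unmoved, and the gripper open and clear; the hand-in gave no verdict, but the last camera pictures put each piece within about 3 mm of its holder's centre in the top view (6 mm at most in the side view).

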